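Put the rinsed water tank back on the wet grinder and lock it

TASK

The wet grinder's blue water tank has been rinsed and lies on the sloping wooden draining stand. Slide the red-knobbed lock back out of the way, lift the tank by its black handle and seat it gently on the grinder, fully down on both pegs (big hole on big peg), then slide the lock over the tank's yellow lug all the way to its end stop. Do not push the glue bottle, the tumbler or the whetstone away or knock them over.

Things in the scene. Friction and masses are not known exactly. Their poses are not given: they have to be found in the camera images.
- tank: Blue water tank, loose, 0.4 kg; origin: centre of the flat underside, z up, x along its length. Flange 156 (x) x 50 (y) x 12 mm with a through hole near each end. Blue body 82 x 64 mm, z 12 to 62. Yellow lock lug (x -6 to +30, flange thickness) sticks out to y = -56. Starts on the draining stand, tilted 27 degrees, its +x end up the slope, its -x end against the stand's lip
- tank_handle (a point): Middle of the tank's black carrying handle, 90 mm above the tank's origin, axes as the tank's: a straight bar along x, 84 long, 16 wide (y), 16 high (82 to 98 mm above the underside), with 20 mm of free space beneath between its two posts
- hole_big (a point): Centre of the tank's 16 mm hole, at the underside, x = -60 mm on the tank
- hole_small (a point): Centre of the tank's 12 mm hole, at the underside, x = +60 mm on the tank
- grinder: Wet grinder base, fixed: grey box, origin on the table under the centre of the tank's seat, x -95 to +131, y -103 to +63 mm, deck 45 mm above the table. Behind the seat (x 88 to 128) a blue motor hood, 90 mm above the table, with a brass grinding bit up to 124 mm. The tank seats with its axes parallel to the grinder's, big hole on big peg
- seat (a point): Centre of the tank's seat on the deck, 45 mm above the table; the seated tank's origin lies here; axes as the grinder's
- peg_big (a point): Foot of the 14 mm steel peg, on the deck, x = -60 mm on the grinder; 22 mm high, the upper 8 mm conical
- peg_small (a point): Foot of the 10 mm steel peg, on the deck, x = +60 mm on the grinder; 22 mm high, the upper 8 mm conical
- lock_slide (a joint): Lock carriage on a rail along the grinder's x: 0 (m) fully back (-x), 0.070 end stop, locked; stays where left. Its block (40 x 32 mm, top 70 mm above the table) has a steel tongue 24 mm wide (x) reaching to y = -40 mm, underside 61 mm above the table, 4 mm over the seated flange. The tank's lug passes down only below 0.034; it starts at 0.046 to 0.058, in the way
- lock_knob (a point): On the axis of the carriage's upright red knob, 20 mm diameter, 90 mm above the table (knob from 70 to 104 mm); at x = -58 mm + joint value, y = -79 mm on the grinder; axes as the grinder's
- drain_stand: Wooden draining stand, fixed, origin on the table; x -38 to +132, y -75 to +75 mm; slatted face rises 27 degrees towards its +x, from 32 mm high at x = -30 (where the lip is) to 112 mm
- glue_bottle: White glue bottle with red spout, bystander, 53 mm diameter, 153 high, origin at the underside, stands on the +y side of the draining stand
- tumbler: Clear tumbler, bystander, 77 mm diameter, 85 high, origin at the underside, stands on the +y side of the grinder
- whetstone: Grey whetstone, bystander, 50 x 88 x 21 mm, origin at the underside, lies on the -y side of the grinder, its long side (its own y) roughly along the grinder's x

How it is judged:
On the way, in this order (a step that is already met when the one before it is completed fails the run):
1. the tank is fully down on both pegs, the lock still back (horizontal distance between hole_big and peg_big below 0.004 m and horizontal distance between hole_small and peg_small below 0.004 m and z of tank in the frame of seat between -0.004 and 0.003 m and angle between tank's own z axis and vertical below 0.04 rad and value of joint lock_slide below 0.04 m), for 0.2 s.
2. the lock is slid over the lug to its end stop (horizontal distance between hole_big and peg_big below 0.004 m and horizontal distance between hole_small and peg_small below 0.004 m and z of tank in the frame of seat between -0.004 and 0.003 m and angle between tank's own z axis and vertical below 0.04 rad and value of joint lock_slide above 0.066 m), for 0.2 s.
At the end, for the whole second after the job is handed in: The tank rests fully down on the grinder: each hole within 4 mm of its peg's axis, underside within 3 mm of the deck, level within 0.04 rad, at rest; the lock is at its end stop (joint above 0.066 of 0.070 m) (all of step 2 and linear speed of tank below 0.02 m/s); the robot touches nothing.
It fails at once if the glue bottle, tumbler or whetstone was pushed more than 40 mm or tipped over (distance of any of glue_bottle, tumbler, whetstone from where it was at the start of the episode above 0.04 m or angle between any of glue_bottle, tumbler's own z axis and vertical above 0.5 rad).
It fails at once if the tank was slammed onto or jammed against the grinder (over 80 N) (contact force between tank and grinder above 80 N).
It also fails if it takes over 64 s, if anything falls off the work surface, if the arm or the gripper's body presses on something with over 40 N, if the wrist force passes 120 N, or if a joint passes its speed limit or range.

ROBOT

A 6-joint arm with a two-finger parallel gripper is mounted at the origin on the work surface; the furniture and walls round the work are solid. World frame = base frame: x ahead of the robot, y to its left, z up, the work surface at z = 0. Lengths are in m, angles in rad, forces in N, time in s.
With the tool pointing down it reaches from about 0.35 to 0.85 m from the base axis. Payload 8.1 kg.
Tool frame: the origin (TCP) lies on the centre line of the jaws, within the pads' length; the fingertips stand robot.finger_overhang ahead of it and the grasp point (between the pads) lies 5 mm behind it (robot.finger_overhang is the distance from the TCP to the fingertips, in m); z points along the fingers, y is the direction in which the jaws open and shut (so a half turn about z gives the same grasp; the last joint's range is limited). The gripper opens to 93 mm and grips with 3 to 60 N. Pads are 15 mm wide; open, the fingers measure 128 mm over their backs; the gripper's body (75 mm by 188 mm) begins 65 mm behind the grasp point.
Start: joints at [-1.424, 0.13, 1.488, -0, 1.523, -0.085], TCP at [0.138, -0.584, 0.233] pointing down, gripper open.
Joint ranges: [-2.96, 2.96], [-0.89, 2.26], [0.02, 2.5], [-1.34, 4.48], [0, 2.73], [-2.66, 2.66]. Speed limits (rad/s): [2.39, 2.39, 2.79, 3.14, 3.14, 3.14].

INTERFACE

Orientations are given as a rotation vector (axis times angle).
In Python, from plant import robot gives the robot as it stands. The module is installed in compiled form; this text tells all that it offers.
- The arm moves only by the tool carry_out, never from a script. Its argument "commands" is a list that holds one entry, the list of rows, each a list of 4 numbers: the shift along the tool's x, y, z in cm, then the turn about the tool's z in degrees. In form: [[[tx, ty, tz, roll], ...]]. A call has 1 to 20 rows; each row shifts and turns the commanded pose from where the row before left it, along the tool's axes as they then stand; what a row does not reach is not made up. A row lasts 1/12 s, in which the tool goes at most 41.7 mm and 7.16 degrees, less where a joint would pass 70% of its speed; a pose out of reach is approached as far as the arm can. A call is refused whole if a number of a shift passes 4.17 or a number of a turn 7.16, either way. A call with a gripper value outside its range is refused whole. "claw" is the finger opening in cm, from 0 to 9.3, set as the call begins (left out, the last holds). The fingers move at their own pace and stop on an object; "grip_force" is the grip in N (left out, the last holds). Time passes only in rows, so rows that do not move let the fingers close. It gives the time, the measured TCP pose, the force and the opening at its end, in the units of the state.
- robot.read_state(): the state, without advancing time (a new reading comes with each control period).
- robot.read_camera(name): name is "side" or "top"; returns the picture (420x560x3 uint8, red, green, blue); there is no depth.
- robot.camera_params(name): a dict with "mtx" (3x3 intrinsics, pixels), "R" (3x3) and "t" (3): a world point X has camera coordinates R X + t. Camera axes: x right, y down, z forward; pixel columns grow to the right and rows downward; lengths in m; the calibration is good to about 2 mm. A picture is of the moment at which its call begins. camera_params takes no time and is no camera call.
- robot.close_job(): hands the job in, once; it reports no verdict.
The state is a dict: "t": time; "q": joint angles; "dq": joint speeds; "joint_torque": joint torques, N m; "tool_pos": TCP position; "orientation": TCP orientation; "force": force on the tool from outside, world axes, zero at the start; "wrist_torque": the same for the moment, N m; "opening": finger opening in m.
Only numpy, scipy, OpenCV 4.12 (cv2) and the standard library are available. Lean on these libraries where they do the work, as an engineer would, in place of code of your own. Each camera call takes 0.05 s, during which the arm holds its last target.

## Working session

There is one attempt and no reset: what is moved stays moved. The work goes in short steps, Python scripts to look and compute and a tool call to move; the robot and the scene stay as the last step left them, time stands still between calls to the robot, and variables do not carry over. Pictures are saved under pics/ and viewed, and the job is handed in when it is done.

Besides the shell and the picture viewer there is one more tool, called as a command line: name --argument value ..., lists and objects as JSON in quotes. carry_out: Moves the arm, as the interface text tells. Its arguments: {"type":"object","properties":{"commands":{"type":"array","items":{"type":"array","items":{"type":"array","items":{"type":"number"}}}},"claw":{"type":"number"},"grip_force":{"type":"number"}},"required":["commands"]}

```bash
mkdir -p pics; python3 - <<'E'
from plant import robot
import cv2
print(robot.read_state()); print(robot.finger_overhang)
for n in("side","top"):
    im=robot.read_camera(n); cv2.imwrite(f"pics/{n}0.png",im[:,:,::-1]); p=robot.camera_params(n); print(n,p)
E
```

```text
{'t': 0.0, 'q': array([-1.42437805e+00,  1.31167315e-01,  1.48931255e+00, -4.40304018e-06,
        1.52301139e+00, -8.54081685e-02]), 'dq': array([-0.00086776,  0.00051395, -0.00079209, -0.00226017,  0.00067554,
       -0.00056416]), 'joint_torque': array([-8.54212904e-04, -5.59833956e+01, -4.91767001e+01,  7.68398121e-02,
        3.50223714e-02, -1.28027923e-04]), 'tool_pos': array([ 0.13778574, -0.58338282,  0.2315655 ]), 'orientation': array([-3.11862635e+00, -3.63118096e-01,  9.78076065e-05]), 'force': array([-0.25393773, -0.27102655, -0.26884242]), 'wrist_torque': array([ 0.06396177, -0.01057257, -0.02663915]), 'opening': 0.09315401803927047}
0.014
side {'mtx': array([[449.10692379,   0.        , 279.750253  ],
       [  0.        , 449.10692379, 210.52975848],
       [  0.        ,   0.        ,   1.        ]]), 'R': array([[-0.87825513, -0.47782006,  0.01886559],
       [-0.17711668,  0.2883959 , -0.94098751],
       [ 0.44418195, -0.82976852, -0.33791508]]), 't': array([0.5151563 , 0.22185598, 0.93728494])}
top {'mtx': array([[429.94608498,   0.        , 281.51812842],
       [  0.        , 429.94608498, 213.24734382],
       [  0.        ,   0.        ,   1.        ]]), 'R': array([[-0.01979377, -0.9997757 , -0.00753327],
       [-0.98402071,  0.02081428, -0.1768333 ],
       [ 0.17695043,  0.0039127 , -0.98421199]]), 't': array([0.01555404, 0.60067618, 1.06918316])}
```

View pics/side0.png

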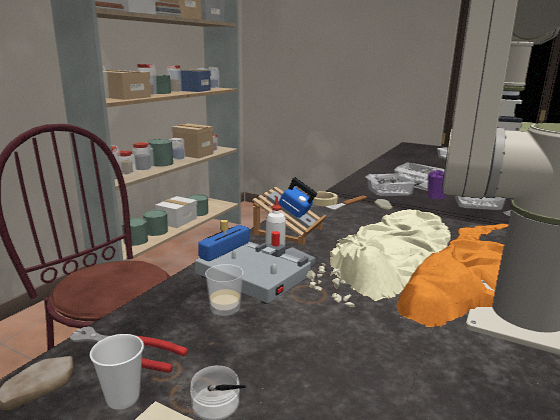

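View pics/top0.png

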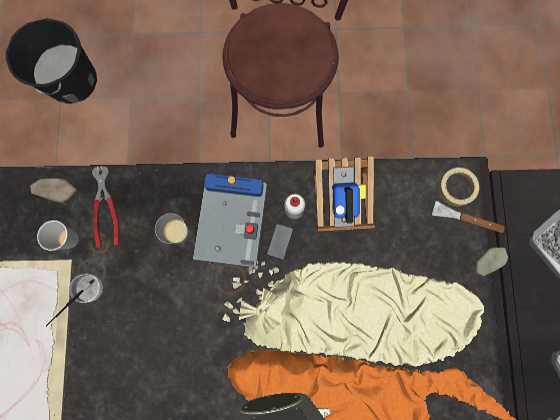

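The top view shows the grinder around (230,225), the tank on its stand at (347,200), the bottle at (293,205), the tumbler at (170,230) and the whetstone at (281,242). I'll zoom in next.

```bash
python3 - <<'E'
import cv2
t=cv2.imread("pics/top0.png"); s=cv2.imread("pics/side0.png")
cv2.imwrite("pics/topz1.png",cv2.resize(t[165:270,185:305],None,fx=6,fy=5.7,interpolation=cv2.INTER_CUBIC)[:600,:720])
cv2.imwrite("pics/topz2.png",cv2.resize(t[150:240,300:390],None,fx=6,fy=6,interpolation=cv2.INTER_CUBIC))
cv2.imwrite("pics/sidez.png",cv2.resize(s[170:300,190:340],None,fx=5,fy=4.6,interpolation=cv2.INTER_CUBIC))
E
```

```text
(no output)
```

View pics/topz1.png

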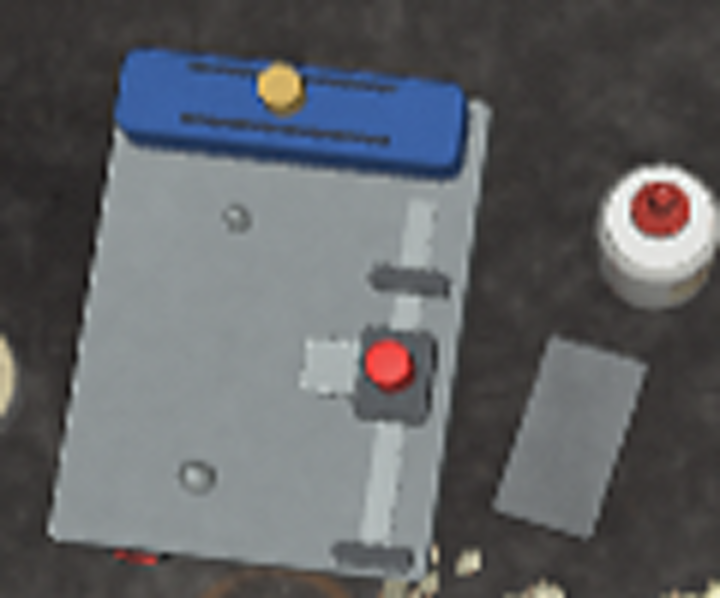

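View pics/topz2.png

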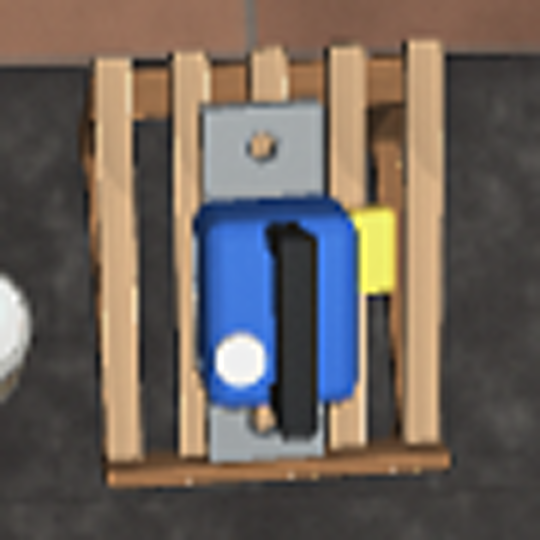

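View pics/sidez.png

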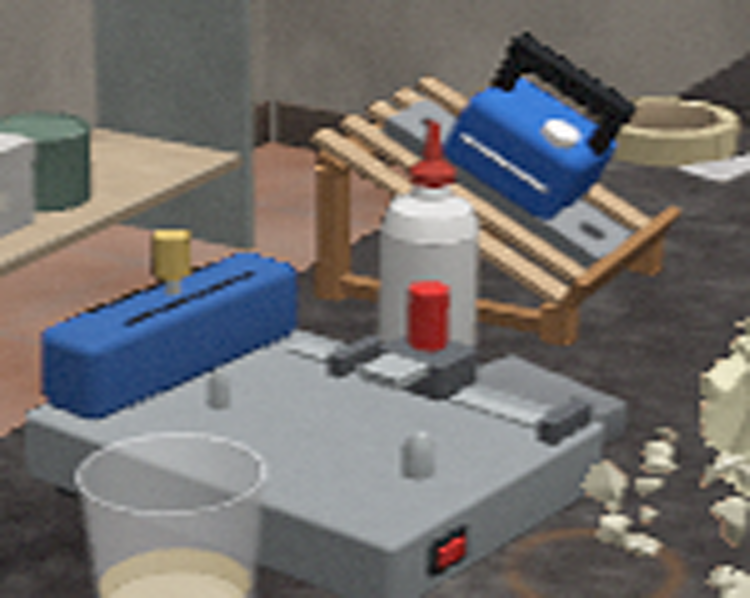

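```bash
cat > h.py <<'E'
import numpy as np, cv2
from plant import robot
P={n:robot.camera_params(n) for n in("side","top")}
def ray(n,uv):
    p=P[n]; d=p["R"].T@np.linalg.solve(p["mtx"],[uv[0],uv[1],1.]); c=-p["R"].T@p["t"]; return c,d/np.linalg.norm(d)
def onz(n,uv,z):
    c,d=ray(n,uv); return c+d*(z-c[2])/d[2]
def tri(a,b):
    c1,d1=ray("top",a); c2,d2=ray("side",b)
    M=np.stack([d1,-d2],1); s=np.linalg.lstsq(M,c2-c1,rcond=None)[0]
    p,q=c1+d1*s[0],c2+d2*s[1]; return (p+q)/2,np.linalg.norm(p-q)
def proj(n,X):
    p=P[n]; v=p["mtx"]@(p["R"]@np.asarray(X)+p["t"]); return v[:2]/v[2]
E
python3 - <<'E'
from h import *
np.set_printoptions(precision=4,suppress=True)
t=cv2.imread("pics/top0.png"); s=cv2.imread("pics/side0.png")
for n in P: print(n,-P[n]["R"].T@P[n]["t"])
def blobs(im,lo,hi,roi,name):
    x0,y0,x1,y1=roi; h=cv2.cvtColor(im[y0:y1,x0:x1],cv2.COLOR_BGR2HSV)
    m=cv2.inRange(h,np.array(lo),np.array(hi)); n,l,st,c=cv2.connectedComponentsWithStats(m)
    for i in range(1,n):
        if st[i,4]>12: print(name,st[i,:4]+[x0,y0,0,0],st[i,4],c[i]+[x0,y0])
    return m
blobs(t,(0,150,150),(8,255,255),(185,165,305,270),"red top")
blobs(s,(0,150,110),(8,255,255),(190,170,340,300),"red side")
blobs(t,(24,120,120),(35,255,255),(300,150,390,240),"yellow top")
m=blobs(t,(0,0,0),(180,255,45),(335,180,365,230),"black top")
c=max(cv2.findContours(m,cv2.RETR_EXTERNAL,cv2.CHAIN_APPROX_NONE)[0],key=cv2.contourArea); print(cv2.minAreaRect(c))
# grinder deck mask
h=cv2.cvtColor(t,cv2.COLOR_BGR2HSV); print(h[225,225],h[240,281],h[260,215],h[250,250])
print(cv2.cvtColor(s,cv2.COLOR_BGR2HSV)[190:197,296])
E
python3 - <<'E'
import cv2
t=cv2.imread("pics/top0.png"); s=cv2.imread("pics/side0.png")
a=cv2.resize(s[170:225,275:325],None,fx=11,fy=10,interpolation=cv2.INTER_NEAREST); cv2.imwrite("pics/hs.png",a)
E
```

```text
side [0.0754 0.9599 0.5158]
top [ 0.4022 -0.0011  1.1586]
red top [291 199   9   7] 33 [295.     202.4545]
red top [246 225   7   8] 46 [249.    228.087]
red side [272 197   9  13] 53 [276.3585 204.6981]
red side [272 231   8  15] 94 [275.2979 238.0106]
red side [278 287   5   6] 19 [280.     289.1053]
yellow top [358 185   8  14] 86 [362.2674 191.2326]
black top [345 187   8  35] 64 [347.2969 200.8594]
((13.5, 24.0), (34.0, 7.0), 90.0)
[ 90  14 148] [ 98   8 121] [ 97  15 153] [ 90  11 186]
[[107 181 215]
 [108 179 215]
 [107 176 215]
 [107 180 213]
 [107 182 214]
 [107 179 214]
 [108 178 215]]
```

View pics/hs.png

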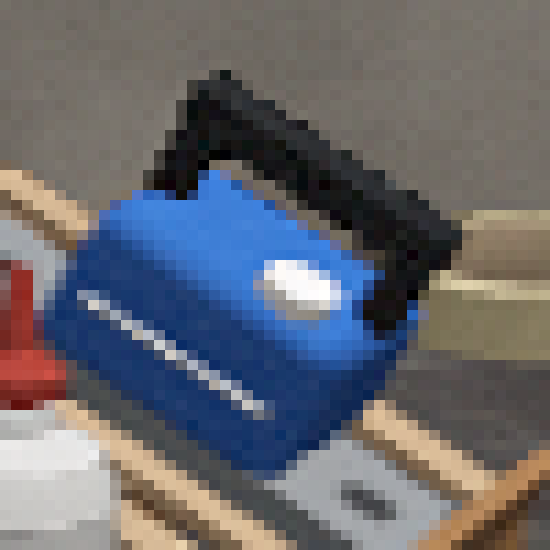

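```bash
python3 - <<'E'
from h import *
np.set_printoptions(precision=4,suppress=True)
f=onz("top",(349.3,188.7),.155+.019); n=onz("top",(349.6,222.8),.155-.019)
print("bar ends",f,n,(f+n)/2, np.linalg.norm((f-n)[:2]), np.degrees(np.arctan2((f-n)[1],(f-n)[0])))
print("proj mid->side",proj("side",(f+n)/2), proj("side",f),proj("side",n))
print("yellow lug",onz("top",(362.3,191.2),.09))
print("stand face corners", [onz("top",(300+x/6,150+y/6),z) for x,y,z in((97,60,.112),(442,42,.112),(108,465,.032),(448,450,.032))])
print("knob",onz("top",(249.2,227.2),.104), proj("side",onz("top",(249.2,227.2),.104)))
def z1(x,y): return (185+x/6, 165+y/5.7)
bp=onz("top",z1(197,470),.067); sp=onz("top",z1(237,212),.067)
print("pegs",bp,sp,np.linalg.norm(bp-sp),np.degrees(np.arctan2((sp-bp)[1],(sp-bp)[0])))
print(proj("side",bp),proj("side",sp), "img bp",190+418/5,170+432/4.6,"sp",190+218/5,170+372/4.6)
c=[onz("top",z1(*p),.045) for p in((48,540),(423,580),(485,100))]
print("deck corners",c, np.linalg.norm(c[0]-c[1]),np.linalg.norm(c[1]-c[2]))
print("bottle",onz("top",(295,200.5),.153)); print("whet",onz("top",z1(572,435),.021)); print("tumbler rim",onz("top",(170,229),.04))
s=robot.read_state(); R=cv2.Rodrigues(s["orientation"])[0]; print(R)
E
```

```text
bar ends [ 0.6344 -0.1575  0.174 ] [ 0.5593 -0.1603  0.136 ] [ 0.5968 -0.1589  0.155 ] 0.07519521292134539 2.093120946091878
proj mid->side [304.2143 184.0679] [292.4583 175.8581] [316.139  192.3955]
yellow lug [ 0.647  -0.2036  0.09  ]
stand face corners [array([ 0.7253, -0.0873,  0.112 ]), array([ 0.7299, -0.2328,  0.112 ]), array([ 0.5644, -0.0924,  0.032 ]), array([ 0.568 , -0.2424,  0.032 ])]
knob [0.5584 0.0839 0.104 ] [274.2074 231.0132]
pegs [0.5134 0.1671 0.067 ] [0.6307 0.1505 0.067 ] 0.11847502383457018 -8.033098721813303
[273.3468 262.4438] [233.813  248.5226] img bp 273.6 263.9130434782609 sp 233.6 250.8695652173913
deck corners [array([0.4852, 0.2345, 0.045 ]), array([0.4639, 0.0731, 0.045 ]), array([0.6865, 0.0435, 0.045 ])] 0.162878026482999 0.22457527892251755
bottle [ 0.6132 -0.0299  0.153 ]
whet [0.531 0.008 0.021]
tumbler rim [0.5674 0.2975 0.04  ]
[[ 0.9733  0.2297 -0.0002]
 [ 0.2297 -0.9733  0.0016]
 [ 0.0002 -0.0016 -1.    ]]
```

carry_out --commands '[[[0,0,0,7],[0,0,0,7],[0,0,0,7],[1.7,-3.5,0,0],[1.7,-3.5,0,0],[1.7,-3.5,0,0],[1.7,-3.5,0,0],[1.7,-3.5,0,0],[1.7,-3.5,0,0],[1.7,-3.5,0,0],[1.7,-3.5,0,0],[1.7,-3.5,0,0],[1.7,-3.5,0,0],[1.7,-3.5,0,0],[1.7,-3.5,0,0],[1.7,-3.5,0,0],[1.7,-3.5,0,0],[1.7,-3.5,0,0],[0,0,0,0],[0,0,0,0]]]' --claw 0 --grip_force 20

```text
t: 1.77
tool_pos: [0.4614, -0.096, 0.2321]
orientation: [-3.135, 0.205, 0.002]
force: [0.2, 0.1, -0.1]
opening: 0.0005
```

carry_out --commands '[[[1.7,-3.2,0,0],[1.7,-3.2,0,0],[1.7,-3.2,0,0],[1.7,-3.2,0,0],[1.7,-3.2,0,0],[1.7,-3.2,0,0],[0,0,3,0],[0,0,3,0],[0,0,2,0],[0,0,0,0],[0,0,0,0]]]'

```text
t: 2.68
tool_pos: [0.5867, 0.0771, 0.1513]
orientation: [3.134, -0.214, -0.006]
force: [-0.3, 0.3, 0.9]
opening: 0.0006
```

```bash
python3 - <<'E'
from h import *
print(robot.read_state()["tool_pos"])
a=robot.read_camera("side"); b=robot.read_camera("top")
a=cv2.resize(a[150:310,170:370],None,fx=2,fy=3); b=cv2.resize(b[160:270,180:310],None,fx=3,fy=480/110)
cv2.imwrite("pics/m1.png",np.hstack([a,b])[:,:,::-1])
E
```

```text
[0.58666342 0.07713252 0.15130854]
```

View pics/m1.png

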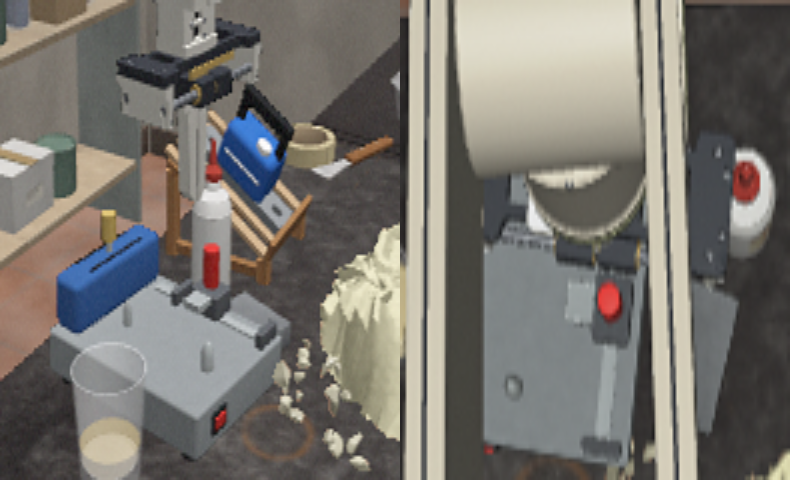

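carry_out --commands '[[[0,-0.3,2.5,0],[0,0,2.5,0],[0,0,0,0],[-1,0,0,0],[-1,0,0,0],[-0.7,0,0,0],[-0.7,0,0,0],[-0.7,0,0,0],[-0.7,0,0,0],[-0.7,0,0,0],[0,0,0,0],[0,0,0,0]]]'

```text
t: 3.78
tool_pos: [0.5332, 0.0891, 0.1026]
orientation: [-3.134, 0.211, 0.001]
force: [-0.6, -0.4, -0.4]
opening: 0.0005
```

```bash
python3 - <<'E'
from h import *
print(robot.read_state()["tool_pos"])
a=robot.read_camera("side"); 
a=cv2.resize(a[150:310,170:370],None,fx=3.5,fy=3.5)
cv2.imwrite("pics/m2.png",a[:,:,::-1])
E
```

```text
[0.53316743 0.0890998  0.10255088]
```

View pics/m2.png

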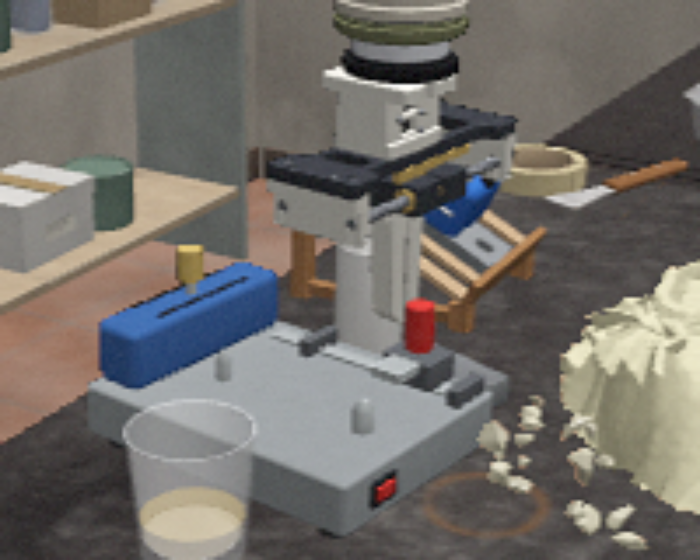

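carry_out --commands '[[[1,0,0,0],[1,0,-2.5,0],[0,0,-3.5,0],[0,0,-3.5,0],[0,0,-3.7,0],[0,0,0,-4.7],[0,0,0,-4.7],[0.56,3.5,0,0],[0.56,3.5,0,0],[0.56,3.5,0,0],[0.56,3.5,0,0],[0.56,3.5,0,0],[0.56,3.5,0,0],[0.56,3.5,0,0],[0,0,0,0],[0,0,0,0]]]' --claw 5

```text
t: 5.17
tool_pos: [0.5997, -0.1593, 0.2336]
orientation: [-3.141, -0.041, 0.003]
force: [-0.5, 0.1, -0.1]
opening: 0.0498
```

```bash
cat > pic.py <<'E'
from h import *
import sys
n=sys.argv[1]
a=robot.read_camera("side"); b=robot.read_camera("top")
cv2.imwrite(f"pics/{n}s.png",a[:,:,::-1]);cv2.imwrite(f"pics/{n}t.png",b[:,:,::-1])
a=cv2.resize(a[150:310,180:340],None,fx=2.5,fy=3); b=cv2.resize(b[150:270,185:385],None,fx=2,fy=4)
cv2.imwrite(f"pics/{n}.png",np.hstack([a,b])[:,:,::-1]); print(robot.read_state()["tool_pos"])
E
python3 pic.py m3
```

```text
[ 0.59981657 -0.1569151   0.23400842]
```

View pics/m3.png

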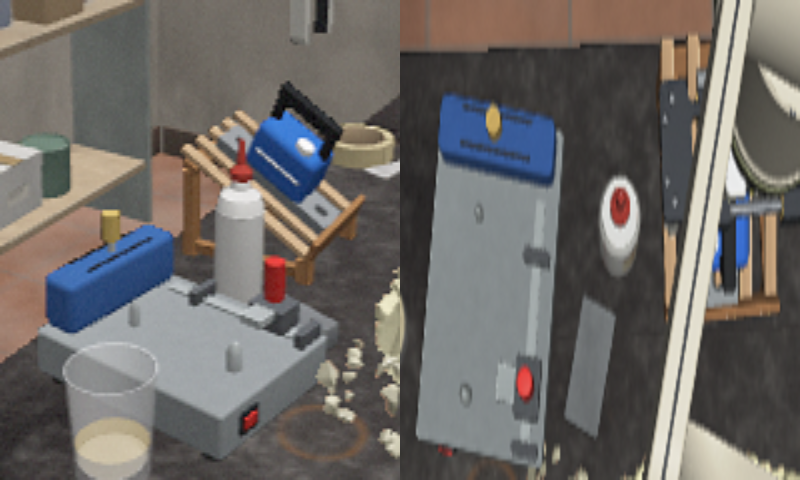

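carry_out --commands '[[[0,0.15,3,0],[0,0,3,0],[0,0,1.5,0],[0,0,1.4,0],[0,0,0,0],[0,0,0,0]]]'

```text
t: 5.77
tool_pos: [0.5999, -0.1579, 0.1454]
orientation: [-3.141, -0.048, 0.002]
force: [0.4, 0.1, 0.3]
opening: 0.0498
```

```bash
python3 - <<'E'
from h import *
a=robot.read_camera("side");cv2.imwrite("pics/m4.png",cv2.resize(a[130:250,240:380],None,fx=5,fy=5)[:,:,::-1]); s=robot.read_state(); print(s["tool_pos"],s["force"])
E
```

```text
[ 0.60067781 -0.15836908  0.14677215] [-0.25684051 -0.58678819  0.53639523]
```

View pics/m4.png

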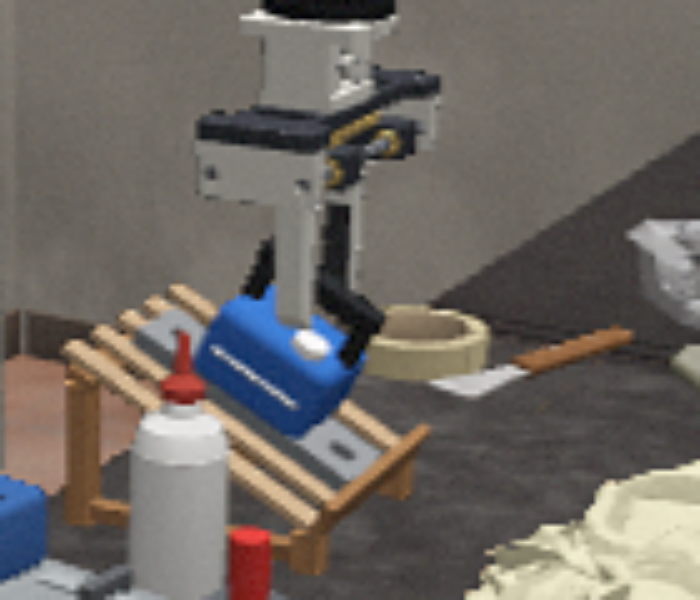

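carry_out --commands '[[[0,0,0,0],[0,0,0,0],[0,0,0,0],[0,0,0,0],[0,0,0,0],[0,0,0,0],[0,0,-0.5,0],[0,0,-0.5,0],[0,0,-0.5,0],[0,0,-0.5,0],[0,0,-1,0],[0,0,-1,0],[0,0,-2,0],[0,0,-2,0],[0,0,-2,0],[0,0,-2,0],[0,0,0,0],[0,0,0,0]]]' --claw 0.5 --grip_force 20

```text
t: 7.32
tool_pos: [0.6011, -0.1593, 0.2679]
orientation: [3.14, 0.046, 0.006]
force: [0.9, 0.2, -5.1]
opening: 0.0158
```

```bash
python3 - <<'E'
from h import *
a=robot.read_camera("side");cv2.imwrite("pics/m5.png",cv2.resize(a[100:250,240:380],None,fx=4,fy=4)[:,:,::-1]); s=robot.read_state(); print(s["tool_pos"],s["force"],s["wrist_torque"],s["opening"])
E
```

```text
[ 0.60018687 -0.15901524  0.26570987] [ 0.19836319  0.50076463 -5.60272785] [0.00610726 0.08809212 0.05682902] 0.015611838846892006
```

View pics/m5.png

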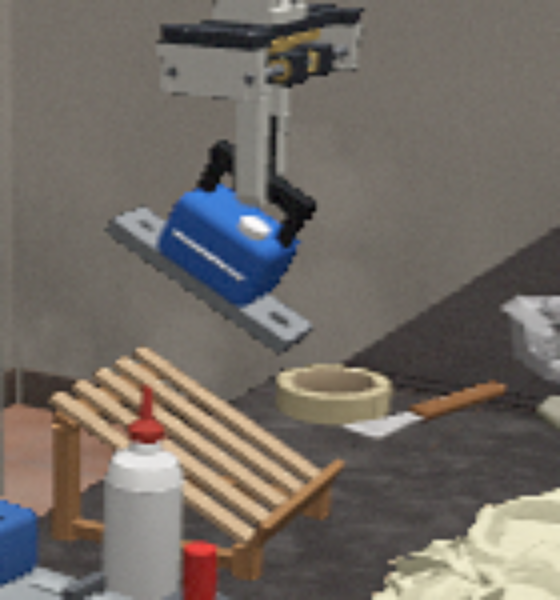

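carry_out --commands '[[[0,0,0,0],[0,0,0,0],[0,0,0,0],[0,0,0,0]]]' --grip_force 10

```text
t: 7.7
tool_pos: [0.5996, -0.1588, 0.2644]
orientation: [-3.141, -0.046, 0.003]
force: [-1.1, 0.8, -5.0]
opening: 0.0158
```

```bash
python3 - <<'E'
from h import *
a=robot.read_camera("side");cv2.imwrite("pics/m6.png",cv2.resize(a[100:250,240:380],None,fx=4,fy=4)[:,:,::-1]); s=robot.read_state(); print(s["tool_pos"],s["force"],s["wrist_torque"],s["opening"])
E
```

```text
[ 0.59975385 -0.15887345  0.26474376] [ 0.29762893  0.26939209 -4.74979113] [0.00107087 0.08238166 0.04138414] 0.01608338001633728
```

View pics/m6.png

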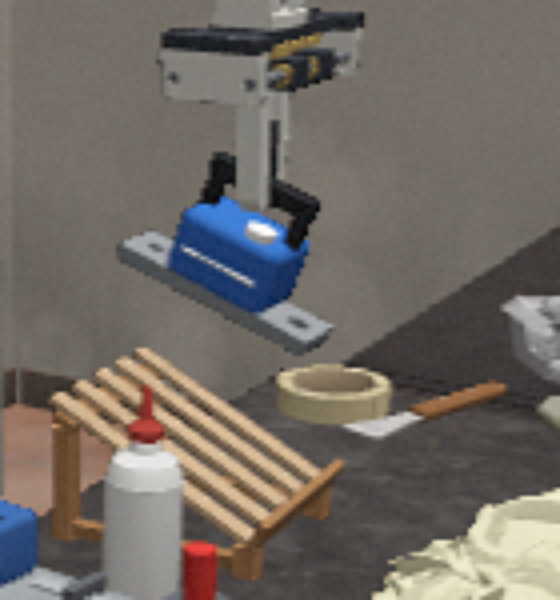

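carry_out --commands '[[[0,0,0,0],[0,0,0,0],[0,0,0,0]]]' --grip_force 7

```text
t: 8.0
tool_pos: [0.6001, -0.159, 0.2656]
orientation: [3.141, 0.046, -0.0]
force: [-0.4, -0.3, -4.1]
opening: 0.016
```

```bash
python3 - <<'E'
from h import *
print("level slope px", proj("side",(.66,-.13,.18))-proj("side",(.54,-.13,.18)))
a=robot.read_camera("side");cv2.imwrite("pics/m7.png",cv2.resize(a[100:250,240:380],None,fx=4,fy=4)[:,:,::-1]); s=robot.read_state(); print(s["tool_pos"],s["force"],s["wrist_torque"],s["opening"])
E
```

```text
level slope px [-38.67932018  -6.23733747]
[ 0.60005344 -0.15896307  0.26565931] [ 0.10871262 -0.20311211 -4.07387125] [ 0.05371641  0.11550153 -0.00678229] 0.01581087943218182
```

View pics/m7.png

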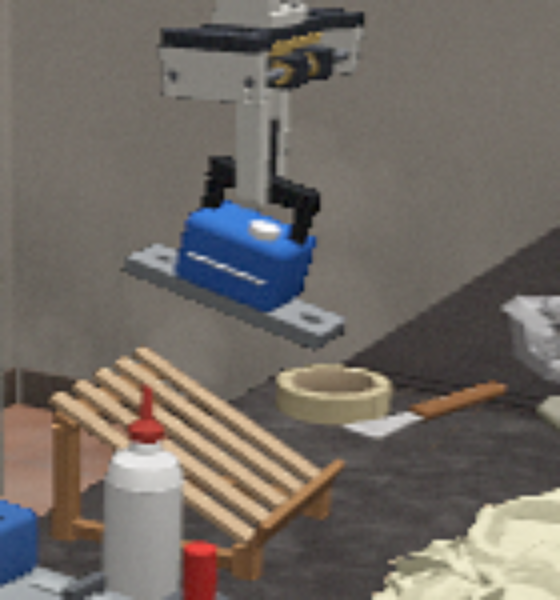

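carry_out --commands '[[[0,0,0,0],[0,0,0,0],[0,0,0,0]]]' --grip_force 5

```text
t: 8.3
tool_pos: [0.6001, -0.159, 0.2657]
orientation: [3.141, 0.046, 0.0]
force: [0.2, -0.1, -4.6]
opening: 0.0159
```

```bash
python3 - <<'E'
from h import *
a=robot.read_camera("side");cv2.imwrite("pics/m8.png",cv2.resize(a[100:250,240:380],None,fx=4,fy=4)[:,:,::-1]); s=robot.read_state(); print(s["tool_pos"],s["force"],s["wrist_torque"],s["opening"])
E
```

```text
[ 0.60005921 -0.15896492  0.26568579] [ 0.54278626 -0.57254232 -5.06428482] [ 0.04465782  0.03764545 -0.02308029] 0.015963987687946202
```

View pics/m8.png

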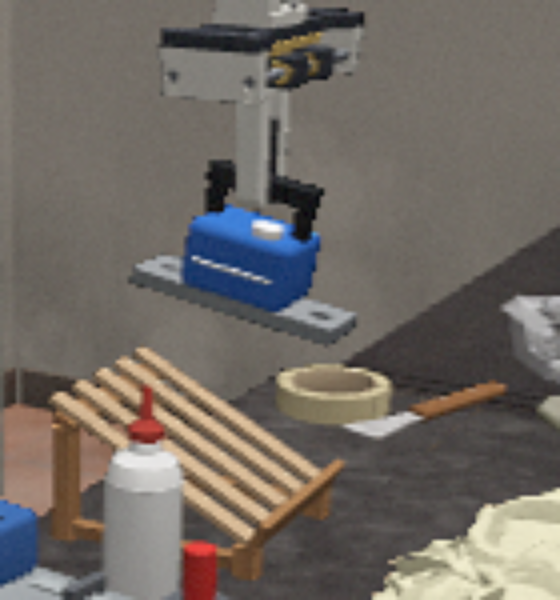

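carry_out --commands '[[[0,0,0,0],[0,0,0,0]]]' --grip_force 4

```text
t: 8.52
tool_pos: [0.6001, -0.159, 0.2657]
orientation: [3.141, 0.046, 0.0]
force: [-0.3, 0.4, -5.3]
opening: 0.0162
```

```bash
python3 - <<'E'
from h import *
a=robot.read_camera("side");cv2.imwrite("pics/m9.png",cv2.resize(a[100:250,240:380],None,fx=4,fy=4)[:,:,::-1]); s=robot.read_state(); print(s["tool_pos"],s["force"],s["wrist_torque"],s["opening"])
E
```

```text
[ 0.60007619 -0.15898311  0.26565285] [ 0.25258503  1.5970527  -4.52719954] [ 0.04875954  0.07029449 -0.07458837] 0.016019369647655275
```

View pics/m9.png

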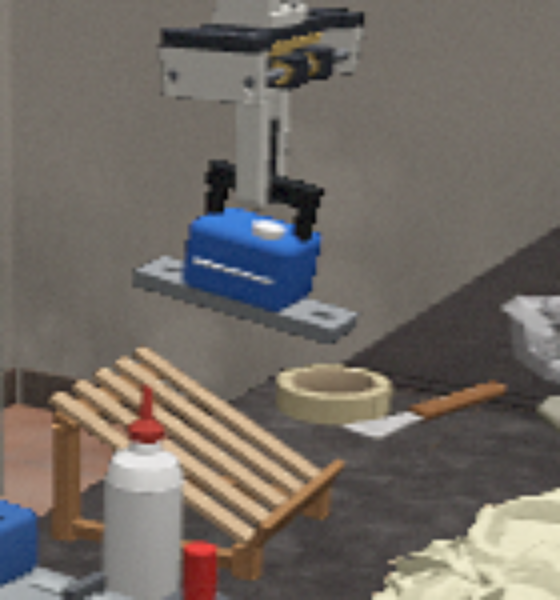

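carry_out --commands '[[[0,0,-1,0],[0,0,-1.5,0],[0,0,-1.5,0],[-0.1,-1.5,0,0],[-0.15,-2.5,0,0],[-0.16,-2.7,0,0],[-0.16,-2.7,0,0],[-0.16,-2.7,0,0],[-0.16,-2.7,0,0],[-0.16,-2.7,0,0],[-0.16,-2.7,0,0],[-0.16,-2.7,0,0],[-0.16,-2.7,0,0],[-0.16,-2.7,0,0],[-0.15,-2.5,0,0],[0,-1,0,0],[0,0,0,4.7],[0,0,0,4.7],[0,0,0,0],[0,0,0,0]]]' --grip_force 12

```text
t: 10.23
tool_pos: [0.5723, 0.1584, 0.3059]
orientation: [3.135, -0.207, 0.0]
force: [-0.6, -1.2, -4.5]
opening: 0.0159
```

```bash
python3 - <<'E'
from h import *
a=robot.read_camera("side");b=robot.read_camera("top");cv2.imwrite("pics/m10t.png",b[:,:,::-1]);cv2.imwrite("pics/m10s.png",a[:,:,::-1])
cv2.imwrite("pics/m10.png",np.hstack([cv2.resize(a[100:300,160:340],(390,600)),cv2.resize(b[140:270,170:300],(390,600))])[:,:,::-1]); s=robot.read_state(); print(s["tool_pos"],s["orientation"],s["force"],s["wrist_torque"],s["opening"])
E
```

```text
[0.57238281 0.15816198 0.30583245] [-3.13464403e+00  2.08017790e-01 -3.83656429e-04] [ 0.77882007 -0.71856405 -4.28715115] [0.01914728 0.03706152 0.06605836] 0.015748120366551526
```

View pics/m10.png

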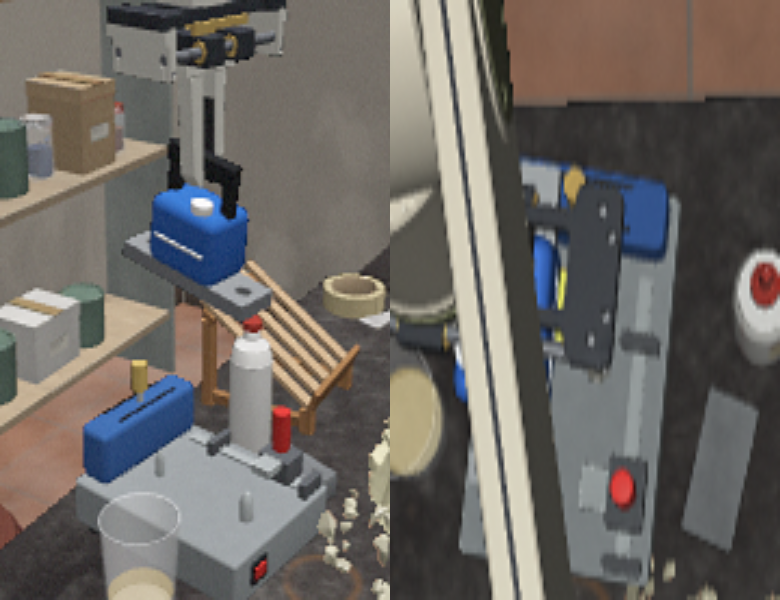

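carry_out --commands '[[[0,0,2,0],[0,0,2.5,0],[0,0,2.5,0],[0,0,2,0],[0,0,2,0],[0,0,1,0],[0,0,0,0],[0,0,0,0]]]'

```text
t: 11.0
tool_pos: [0.5722, 0.1582, 0.1858]
orientation: [3.134, -0.211, -0.001]
force: [0.4, 0.5, -3.5]
opening: 0.0159
```

```bash
python3 - <<'E'
from h import *
a=robot.read_camera("side");b=robot.read_camera("top");cv2.imwrite("pics/m11t.png",b[:,:,::-1]);cv2.imwrite("pics/m11s.png",a[:,:,::-1])
cv2.imwrite("pics/m11.png",cv2.resize(a[170:290,200:340],None,fx=5,fy=5,interpolation=cv2.INTER_CUBIC)[:,:,::-1]);
cv2.imwrite("pics/m11b.png",cv2.resize(b[140:270,170:300],(600,600))[:,:,::-1]); s=robot.read_state(); print(s["tool_pos"],s["orientation"],s["force"])
E
```

```text
[0.57343018 0.15844419 0.18765276] [-3.13381718  0.21100534 -0.00430804] [ 0.27765181  0.75655074 -5.00518585]
```

View pics/m11.png

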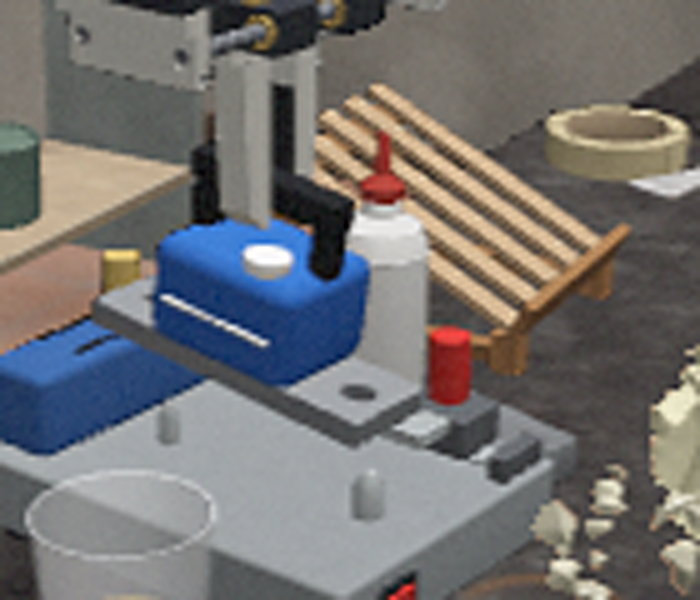

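View pics/m11b.png

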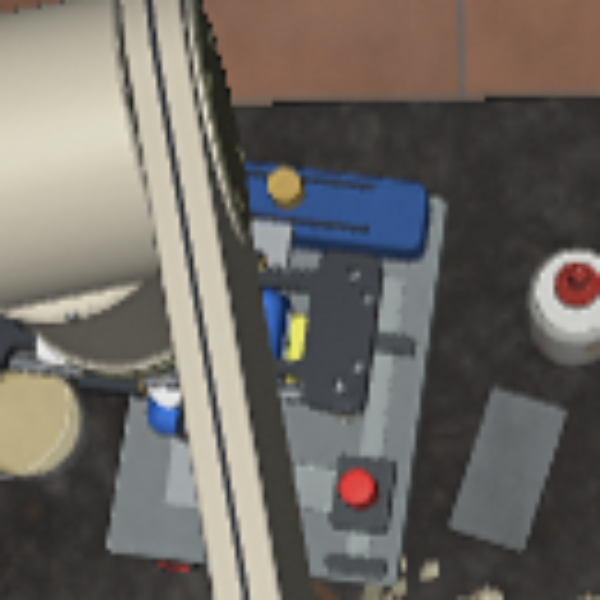

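```bash
python3 - <<'E'
from h import *
from scipy.optimize import least_squares
np.set_printoptions(precision=4,suppress=True)
t=cv2.imread("pics/top0.png"); s=cv2.imread("pics/side0.png")
def sub(im,c,r,name,f=24):
    x,y=c; cv2.imwrite(name,cv2.resize(im[y-r:y+r,x-r:x+r],None,fx=f,fy=f,interpolation=cv2.INTER_NEAREST))
tiles=[cv2.resize(im[y-8:y+8,x-8:x+8],(260,260),interpolation=cv2.INTER_NEAREST) for im,x,y in((t,218,247),(t,224,203),(s,274,266),(s,234,252),(t,193,259),(s,268,290))]
cv2.imwrite("pics/tiles.png",np.vstack([np.hstack(tiles[:3]),np.hstack(tiles[3:])]))
for X in((.4852,.2345,.045),(.4639,.0731,.045),(.6865,.0435,.045)): print(proj("side",X))
E
```

```text
[269.1905 287.3022]
[310.7378 260.3548]
[239.1346 237.1033]
```

View pics/tiles.png

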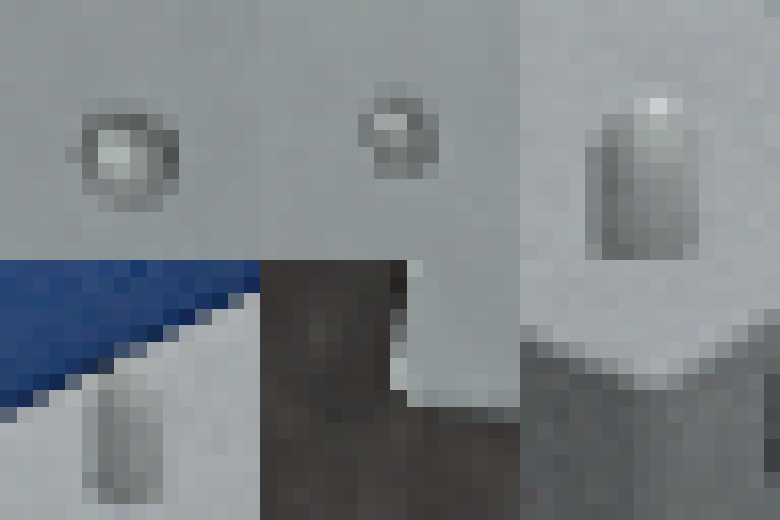

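```bash
cat > g.py <<'E'
from h import *
from scipy.optimize import least_squares
np.set_printoptions(precision=4,suppress=True)
def T(p,X):
    x,y,a=p[:3]; c,s=np.cos(a),np.sin(a); X=np.array(X); return np.stack([x+c*X[:,0]-s*X[:,1],y+s*X[:,0]+c*X[:,1],X[:,2]],1)
G=[(-.06,0,.056),(.06,0,.056),(-.095,.063,.045),(-.095,-.103,.045),(.131,-.103,.045)]
Ut=np.array([(217.56,248.04),(224.02,202.53),(193.0,259.7),(255.4,266.6),(265.7,182.4)])
Gs=[(-.06,0,.045),(-.06,0,.067),(.06,0,.045),(-.095,.063,.045)]
Us=np.array([(273.04,272.5),(273.04,263.8),(233.04,257.7),(268.0+.0,289.3)])
def res(p,n,X,U,b=0): return (np.array([proj(n,q) for q in T(p,X)])+b-U)
E
python3 - <<'E'
from g import *
r=least_squares(lambda p:res(p,"top",G,Ut).ravel(),[.57,.16,-.13]); print("top",r.x,np.degrees(r.x[2]));print(res(r.x,"top",G,Ut)); print(res(r.x,"side",Gs,Us))
r=least_squares(lambda p:res(p,"side",Gs,Us).ravel(),[.57,.16,-.13]); print("side",r.x,np.degrees(r.x[2]));print(res(r.x,"side",Gs,Us))
E
```

```text
top [ 0.5718  0.1617 -0.1301] -7.453285906592611
[[-0.0085  0.3011]
 [-0.2348  0.3409]
 [-0.7531 -0.1726]
 [ 0.5486  0.0106]
 [ 0.4552 -0.5252]]
[[ 0.089  -0.6963]
 [ 0.2259 -0.8244]
 [-0.0654 -0.3282]
 [ 0.498  -1.6526]]
side [ 0.5696  0.1652 -0.1419] -8.127965767711437
[[-0.0485  0.2728]
 [ 0.088   0.1131]
 [ 0.0393  0.3193]
 [-0.0731 -0.5723]]
```

```bash
python3 - <<'E'
import cv2,numpy as np
s=cv2.imread("pics/m11s.png")
a=cv2.resize(s[222:262,212:292],None,fx=10,fy=14,interpolation=cv2.INTER_NEAREST); cv2.imwrite("pics/m11z.png",a)
E
```

```text
(no output)
```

View pics/m11z.png

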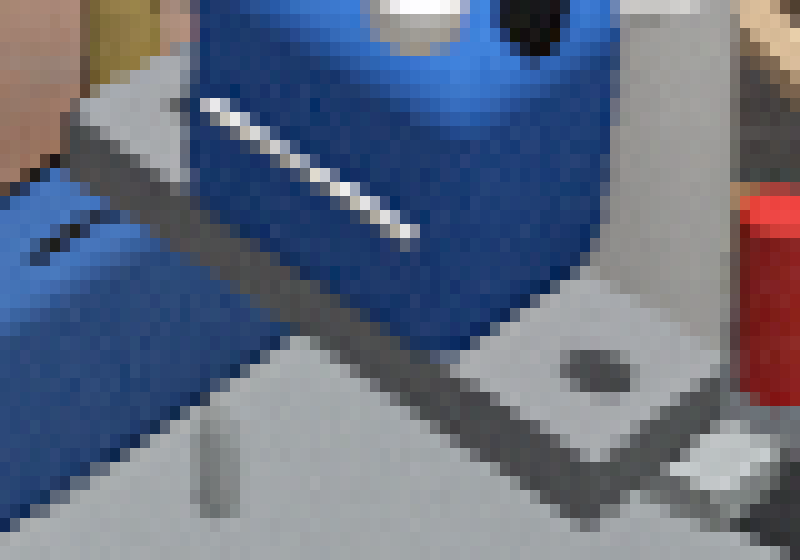

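```bash
cat > tk.py <<'E'
from g import *
def TT(p,X,yaw):
    x,y,z,th=p; X=np.array(X); c,s=np.cos(th),np.sin(th)  # th>0: +x end up
    xx=c*X[:,0]-s*X[:,2]; zz=s*X[:,0]+c*X[:,2]; a=yaw
    return np.stack([x+np.cos(a)*xx-np.sin(a)*X[:,1], y+np.sin(a)*xx+np.cos(a)*X[:,1], z+zz],1)
def fit(X,U,yaw,y=None,b=(0,.6)):
    f=lambda p:(np.array([proj("side",q) for q in TT(p,X,yaw)])+b-U)
    if y is None: r=least_squares(lambda p:f(p).ravel(),[.57,.16,.1,.1]); p=r.x
    else:
        g=lambda p:[p[0],y,p[1],p[2]]
        r=least_squares(lambda p:f(g(p)).ravel(),[.57,.1,.1]); p=np.array(g(r.x))
    return p,f(p)
E
python3 - <<'E'
from tk import *
X=[(-.078,.025,.012),(-.078,.025,0),(-.078,-.025,.012),(.078,.025,0),(.078,.025,.012),(-.06,0,.011)]
U=np.array([(271.2,254.7),(270.2,259),(284,247.2),(218.3,233.6),(219.3,229.7),(271.5,248.1)])
yaw=np.radians(-7.6)
for y in(None,.158,.160,.162):
    p,r=fit(X,U,yaw,y); print(p,np.degrees(p[3])); 
    h=TT(p,[(-.06,0,0),(.06,0,0),(0,0,.09)],yaw); print(h.ravel()); print(np.abs(r).max())
print(T([.5718,.1617,np.radians(-7.5)],[(-.06,0,.045),(.06,0,.045)]))
E
```

```text
[0.5882 0.1436 0.0909 0.1293] 7.40552680294386
[0.5292 0.1514 0.0832 0.6472 0.1357 0.0986 0.5767 0.1451 0.1801]
0.39076577917199984
[0.5795 0.158  0.0983 0.1241] 7.112808470530613
[0.5205 0.1659 0.0909 0.6385 0.1501 0.1057 0.5684 0.1595 0.1876]
0.9806242073925091
[0.5783 0.16   0.0993 0.1234] 7.07154142030916
[0.5192 0.1679 0.092  0.6373 0.1521 0.1067 0.5673 0.1615 0.1887]
1.0814999285692295
[0.5771 0.162  0.1004 0.1227] 7.030090451316984
[0.518  0.1699 0.093  0.6361 0.1541 0.1077 0.5661 0.1635 0.1897]
1.1828919899978132
[[0.5123 0.1695 0.045 ]
 [0.6313 0.1539 0.045 ]]
```

carry_out --commands '[[[0,0,-1,0],[0,0,-1,0],[-0.5,0,0,0],[-1,0,0,0],[-1.5,0,0,0],[-1.5,0,0,0],[-1.5,0,0,0],[-1,0,0,0],[-0.5,0,0,0],[0,0,0,0],[0,0,0,0]]]'

```text
t: 12.02
tool_pos: [0.4985, 0.1685, 0.2063]
orientation: [-3.134, 0.211, -0.002]
force: [-0.5, 0.5, -4.8]
opening: 0.016
```

carry_out --commands '[[[0,0,0,0],[2.5,-0.1,0,0],[2,-0.1,0,0],[1.5,-0.1,0,0],[1,0,0,0],[0.6,0,0,0],[0.2,0,0,0],[0,0,0,0],[0,0,0,0]]]' --grip_force 5

```text
t: 12.77
tool_pos: [0.5754, 0.1609, 0.2054]
orientation: [3.134, -0.212, -0.001]
force: [0.4, 0.0, -4.8]
opening: 0.016
```

```bash
cat > look.py <<'E'
from h import *
import sys
n=sys.argv[1]; x0,y0=int(sys.argv[2]),int(sys.argv[3])
a=robot.read_camera("side");cv2.imwrite(f"pics/{n}s.png",a[:,:,::-1])
cv2.imwrite(f"pics/{n}.png",cv2.resize(a[y0:y0+60,x0:x0+80],None,fx=10,fy=10,interpolation=cv2.INTER_NEAREST)[:,:,::-1]); s=robot.read_state(); print(s["tool_pos"],s["orientation"],s["force"])
E
python3 look.py m12 212 205
```

```text
[0.57524571 0.16101321 0.20548399] [ 3.13443669e+00 -2.11251827e-01 -8.90193007e-04] [ 0.50305855  0.03443099 -4.88065927]
```

View pics/m12.png

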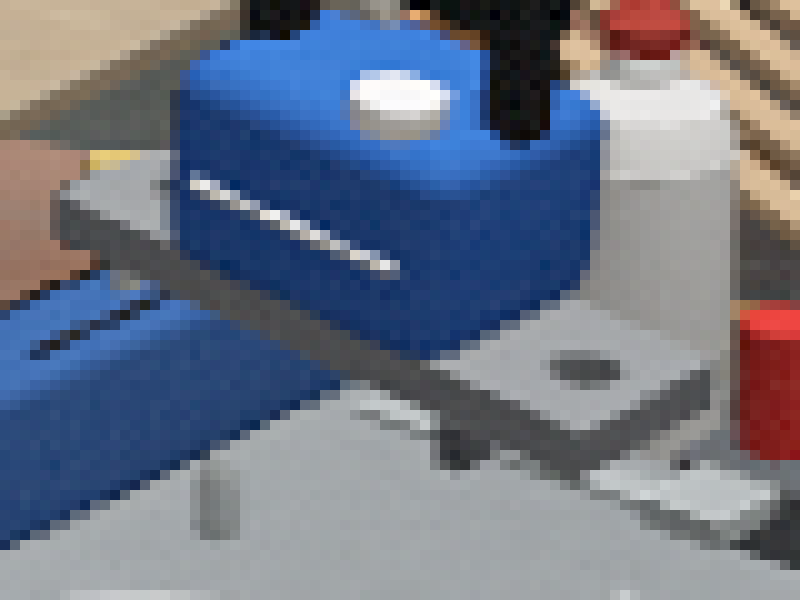

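```bash
python3 - <<'E'
from tk import *
X=[(-.078,.025,.012),(-.078,.025,0),(-.078,-.025,.012),(.078,.025,0),(.078,.025,.012),(-.06,0,.011)]
U=np.array([(270.2,247.7),(269.3,252.5),(282.7,241),(217.5,228.5),(217.5,224.2),(270.1,241.5)])
yaw=np.radians(-7.7)
for y in(.159,.161):
    p,r=fit(X,U,yaw,y); print(p,np.degrees(p[3])); 
    h=TT(p,[(-.06,0,0),(.06,0,0),(0,0,.09)],yaw); print(h.ravel()); print(r)
E
```

```text
[0.5819 0.159  0.1126 0.1062] 6.084906832205052
[0.5228 0.167  0.1063 0.641  0.151  0.119  0.5725 0.1603 0.2021]
[[-0.2142  0.1399]
 [ 0.1526  0.2498]
 [ 0.9317 -0.4439]
 [-0.7952  0.1399]
 [-0.5425 -0.2028]
 [ 0.2953  0.1691]]
[0.5807 0.161  0.1136 0.1055] 6.045057636110807
[0.5216 0.169  0.1073 0.6398 0.153  0.12   0.5713 0.1623 0.2031]
[[-0.1799  0.1474]
 [ 0.1884  0.2717]
 [ 0.9996 -0.4554]
 [-0.8935  0.143 ]
 [-0.6433 -0.2122]
 [ 0.3294  0.1656]]
```

carry_out --commands '[[[-0.5,0,0,0],[-0.5,0,0,0],[0,0,1,0],[0,0,1,0],[0,0,1,0],[0,0,0.3,0],[0,0,0,0],[0,0,0,0]]]' --grip_force 8

```text
t: 13.48
tool_pos: [0.5655, 0.1622, 0.1719]
orientation: [3.134, -0.212, -0.002]
force: [-0.5, -0.2, -5.2]
opening: 0.0156
```

```bash
python3 look.py m13 212 220
```

```text
[0.56594214 0.16224139 0.17262302] [-3.13444241e+00  2.11626713e-01  1.07625147e-04] [-0.58127793  0.16348081 -4.33250188]
```

View pics/m13.png

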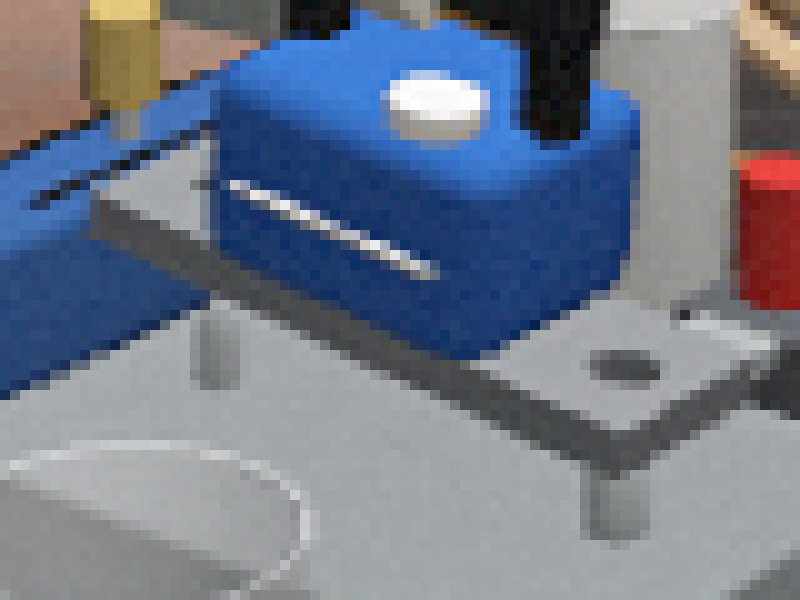

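```bash
python3 - <<'E'
from tk import *
X=[(-.078,.025,.012),(-.078,.025,0),(-.078,-.025,.012),(.078,.025,0),(.078,.025,.012),(-.06,0,.011)]
U=np.array([(273.8,262.7),(272.7,267.5),(286.5,256.2),(221,243),(221.3,239),(274,256.2)])
yaw=np.radians(-7.7)
for y in(None,.1605,.1625):
    p,r=fit(X,U,yaw,y); print(p,np.degrees(p[3])); 
    h=TT(p,[(-.06,0,0),(.06,0,0),(0,0,.09)],yaw); print(h.ravel()); print(np.abs(r).max())
E
```

```text
[0.5802 0.1456 0.0711 0.1036] 5.93581075895681
[0.5211 0.1536 0.0649 0.6394 0.1376 0.0773 0.571  0.1468 0.1606]
0.8667673804362721
[0.5714 0.1605 0.0792 0.0983] 5.629328498962239
[0.5122 0.1685 0.0733 0.6305 0.1525 0.085  0.5626 0.1617 0.1687]
0.9553911989822836
[0.5702 0.1625 0.0802 0.0975] 5.587466272147658
[0.511  0.1705 0.0744 0.6293 0.1545 0.0861 0.5615 0.1637 0.1698]
0.9678094489430293
```

carry_out --commands '[[[0,0,0.3,0],[0,0,0.3,0],[0,0,0.3,0],[0,0,0.3,0],[0,0,0.3,0],[0,0,0,0]]]'

```text
t: 14.03
tool_pos: [0.5653, 0.1621, 0.1566]
orientation: [3.134, -0.211, -0.002]
force: [0.4, 0.2, -3.9]
opening: 0.0158
```

```bash
python3 look.py m14 212 225
```

```text
[0.5654254  0.16217867 0.15698601] [ 3.13420066e+00 -2.11493231e-01 -1.62053761e-03] [ 0.20031935 -0.78394693 -4.65429291]
```

View pics/m14.png

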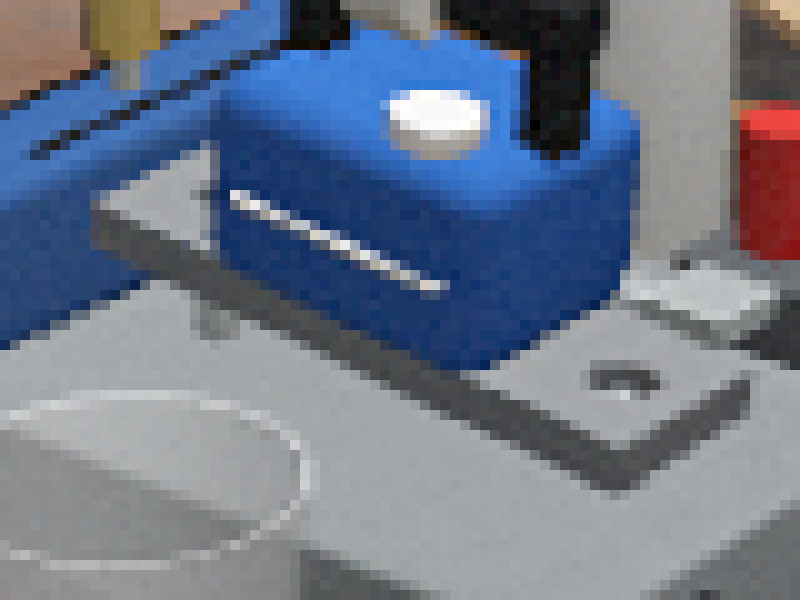

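carry_out --commands '[[[0,0,0.3,0],[0,0,0.3,0],[0,0,0.3,0],[0,0,0.15,0],[0,0,0,0]]]'

```text
t: 14.5
tool_pos: [0.5655, 0.1622, 0.1465]
orientation: [3.134, -0.211, -0.001]
force: [0.3, -0.4, -5.4]
opening: 0.016
```

```bash
python3 look.py m15 212 225
```

```text
[0.56561337 0.1622332  0.14677093] [ 3.13434985e+00 -2.11526706e-01 -8.47991046e-04] [ 1.90820308 -0.32670284 -5.51895333]
```

View pics/m15.png

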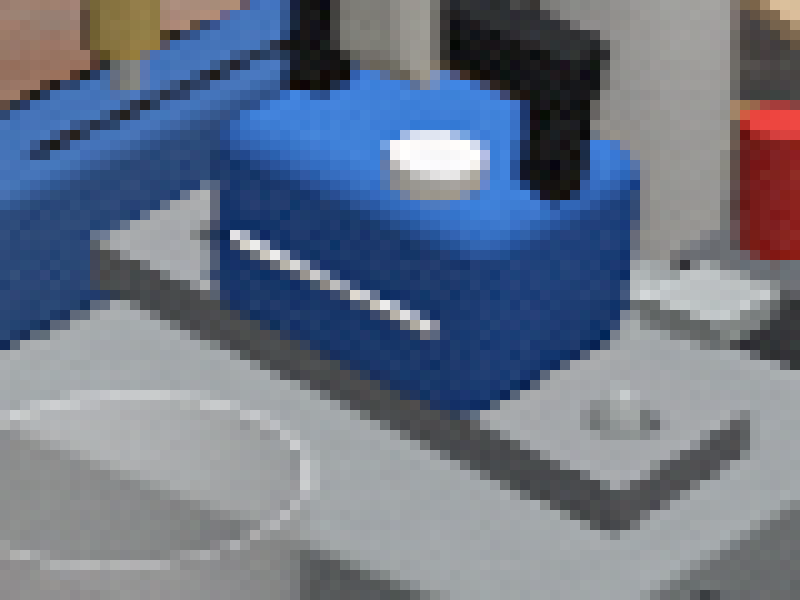

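carry_out --commands '[[[0,0,0.15,0],[0.2,0,0.2,0],[0.25,0,0.2,0],[0,0,0,0]]]' --grip_force 6

```text
t: 14.88
tool_pos: [0.5708, 0.1616, 0.1415]
orientation: [-3.134, 0.212, -0.001]
force: [-0.1, -0.2, -4.6]
opening: 0.016
```

```bash
python3 look.py m16 212 225
```

```text
[0.57059188 0.16161843 0.14156419] [-3.13441481e+00  2.11668613e-01 -3.43649681e-04] [ 0.27791648  0.64010403 -4.5374584 ]
```

View pics/m16.png

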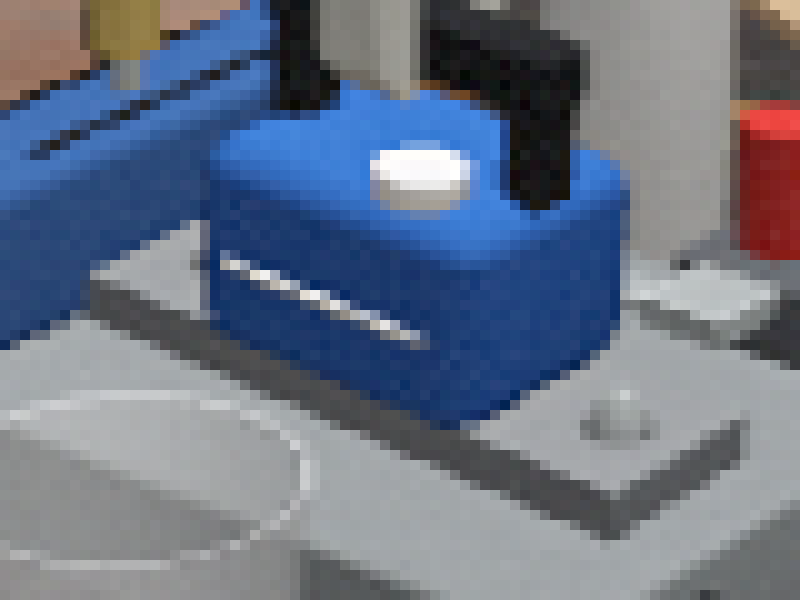

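carry_out --commands '[[[0.15,0,0.15,0],[0.15,0,0.15,0],[0,0,0,0]]]'

```text
t: 15.18
tool_pos: [0.5739, 0.1612, 0.1388]
orientation: [-3.134, 0.212, -0.002]
force: [2.0, 0.7, -2.7]
opening: 0.0158
```

```bash
python3 look.py m17 212 225
```

```text
[0.57363013 0.1612324  0.138787  ] [-3.13436279e+00  2.11566714e-01 -9.75776687e-04] [ 0.77997411  0.43439629 -4.03096096]
```

View pics/m17.png

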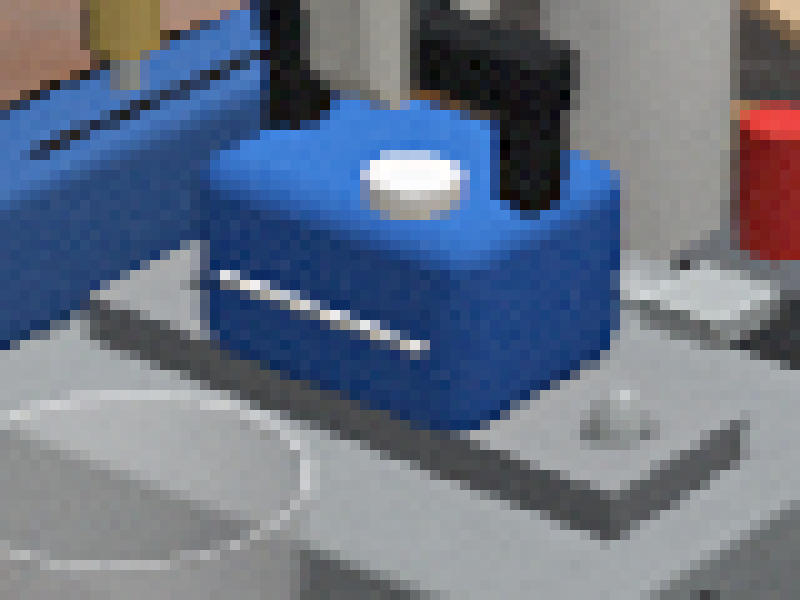

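```bash
python3 - <<'E'
from tk import *
q=T([.5718,.1617,np.radians(-7.6)],[(-.078,.025,.045),(.078,.025,.045),(.078,.025,.057),(-.078,.025,.057),(-.06,0,.067)])
print(np.array([proj("side",x)+[0,.6] for x in q]), "in crop", (np.array([proj("side",x)+[0,.6] for x in q])+.5-[212,225])*10)
E
```

```text
[[272.7764 279.0071]
 [220.2617 259.4928]
 [220.1302 254.9008]
 [272.8516 274.0924]
 [273.2078 263.5947]] in crop [[612.7641 545.0711]
 [ 87.6167 349.9284]
 [ 86.3022 304.0077]
 [613.5162 495.9235]
 [617.0784 390.9468]]
```

carry_out --commands '[[[0,0,0.1,0],[0,0,0.1,0],[0,0,0,0]]]'

```text
t: 15.48
tool_pos: [0.574, 0.1613, 0.1376]
orientation: [-3.134, 0.212, -0.003]
force: [1.7, -0.0, 2.6]
opening: 0.0157
```

```bash
python3 look.py m18 212 225
```

```text
[0.57403953 0.16125795 0.13759957] [-3.13417579  0.21153004 -0.00320226] [ 2.58225163 -1.34509902  2.94719046]
```

View pics/m18.png

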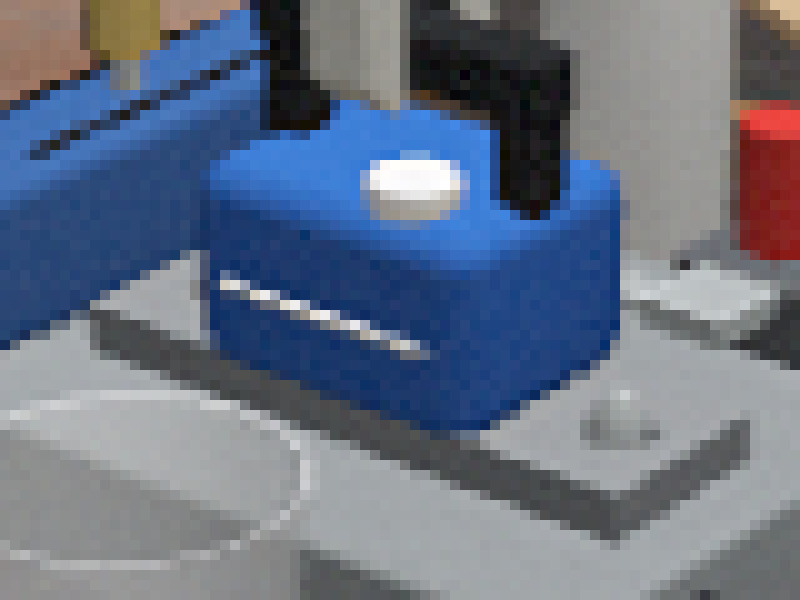

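carry_out --commands '[[[0,0,0,0],[0,0,0,0],[0,0,0,0],[0,0,0,0]]]' --claw 4

```text
t: 15.87
tool_pos: [0.5729, 0.1613, 0.1363]
orientation: [3.134, -0.211, -0.001]
force: [0.5, 0.2, 0.4]
opening: 0.0372
```

carry_out --commands '[[[0,0,-1,0],[0,0,-2,0],[0,0,-2.5,0],[0,0,-2.5,0],[0,0,0,0],[0,0,0,0]]]'

```text
t: 16.37
tool_pos: [0.5746, 0.1616, 0.2197]
orientation: [-3.133, 0.211, -0.007]
force: [-0.1, 0.4, -0.1]
opening: 0.04
```

```bash
python3 - <<'E'
from h import *
a=robot.read_camera("side");b=robot.read_camera("top");cv2.imwrite("pics/m19t.png",b[:,:,::-1]);cv2.imwrite("pics/m19s.png",a[:,:,::-1])
cv2.imwrite("pics/m19.png",np.hstack([cv2.resize(a[215:295,205:305],None,fx=5,fy=6,interpolation=cv2.INTER_NEAREST),cv2.resize(b[160:270,180:290],(300,480))])[:,:,::-1]); s=robot.read_state(); print(s["tool_pos"],s["force"])
E
```

```text
[0.57293146 0.16123922 0.21634052] [ 0.6321908  -0.19009654 -0.98497657]
```

View pics/m19.png

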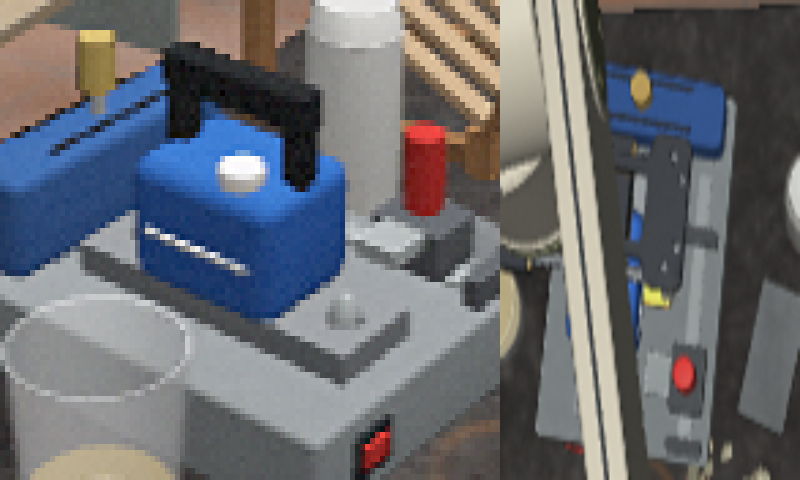

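```bash
python3 - <<'E'
from g import *
t=cv2.imread("pics/m19t.png"); h=cv2.cvtColor(t,cv2.COLOR_BGR2HSV)
m=cv2.inRange(h[200:270,230:275],(0,150,150),(8,255,255)); n,l,st,c=cv2.connectedComponentsWithStats(m); print(st[1:],c[1:]+[230,200])
i=1+np.argmax(st[1:,4]); u=c[i]+[230,200]-[0,.6]; k=onz("top",u,.104); print("knob",k)
a=np.radians(-7.5); d=k[:2]-[.5718,.1617]; print("grinder frame",np.cos(a)*d[0]+np.sin(a)*d[1], -np.sin(a)*d[0]+np.cos(a)*d[1])
s=cv2.imread("pics/m19s.png"); cv2.imwrite("pics/m19z.png",cv2.resize(s[245:285,212:292],None,fx=10,fy=14,interpolation=cv2.INTER_NEAREST))
q=T([.5718,.1617,a],[(-.078,.025,.045),(.078,.025,.045),(.078,.025,.057),(-.078,.025,.057),(-.078,-.025,.057),(-.06,0,.067)])
print(((np.array([proj("side",x)+[0,.6] for x in q])+.5-[212,245])*[10,14]))
E
```

```text
[[14 42  7  7 42]] [[246.8095 245.0714]]
knob [0.5155 0.09   0.104 ]
grinder frame -0.04643094560785576 -0.07840235799573633
[[613.2988 482.8522]
 [ 87.3558 210.2471]
 [ 86.0402 145.9516]
 [614.0531 414.0503]
 [746.9099 299.3589]
 [617.3603 267.0942]]
```

View pics/m19z.png

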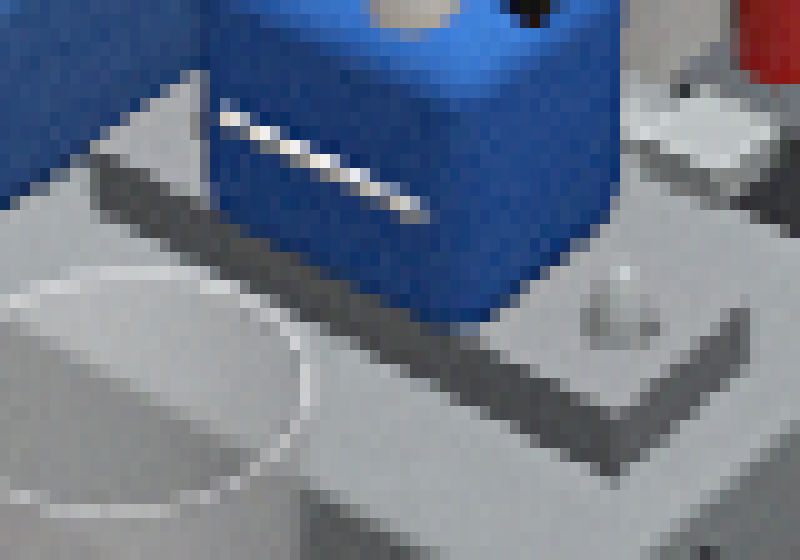

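carry_out --commands '[[[-2.6,2.6,0,0],[-2.6,2.6,0,0],[-2.5,2.7,0,0],[0,0,0,0],[0,0,2,0],[0,0,3,0],[0,0,3,0],[0,0,2,0],[0,0,1.5,0],[0,0,0,0],[0,0,0,0]]]' --claw 0 --grip_force 20

```text
t: 17.38
tool_pos: [0.4849, 0.0933, 0.1001]
orientation: [3.134, -0.211, -0.006]
force: [-0.6, -0.2, 0.5]
opening: 0.0001
```

```bash
python3 look.py m20 250 215;python3 - <<'E'
import cv2
s=cv2.imread("pics/m20s.png"); cv2.imwrite("pics/m20w.png",cv2.resize(s[170:300,190:330],None,fx=4,fy=4))
E
```

```text
[0.48606323 0.09333693 0.10156235] [ 3.13430989e+00 -2.11402351e-01 -1.70798366e-03] [ 0.58375799 -0.07675924 -0.02693017]
```

View pics/m20w.png

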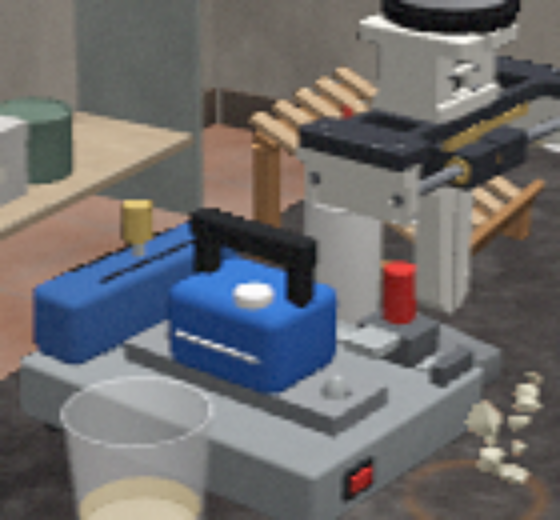

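carry_out --commands '[[[0.8,0,0,0],[0.8,0,0,0],[0.8,0,0,0],[0.8,0,0,0],[0.8,0,0,0],[0.8,0,0,0],[0.8,0,0,0],[0.8,0,0,0],[0,0,0,0]]]'

```text
t: 18.18
tool_pos: [0.5514, 0.0844, 0.1017]
orientation: [3.134, -0.212, 0.002]
force: [0.1, 0.6, 0.3]
opening: 0.0006
```

carry_out --commands '[[[0.2,0,0,0],[0.2,0,0,0],[0,0,0,0],[0,0,0,0]]]'

```text
t: 18.52
tool_pos: [0.5533, 0.0842, 0.1014]
orientation: [3.134, -0.211, -0.001]
force: [-2.9, 0.5, 0.6]
opening: 0.0003
```

carry_out --commands '[[[0.15,0,0,0],[0,0,0,0],[0,0,0,0]]]'

```text
t: 18.77
tool_pos: [0.5536, 0.0842, 0.1013]
orientation: [3.134, -0.211, -0.005]
force: [-8.5, -0.2, 4.5]
opening: 0.0006
```

carry_out --commands '[[[0.15,0,0,0],[0,0,0,0],[0,0,0,0]]]'

```text
t: 19.02
tool_pos: [0.5539, 0.0841, 0.1013]
orientation: [3.134, -0.211, -0.009]
force: [-15.5, 0.6, 10.1]
opening: 0.0007
```

carry_out --commands '[[[-0.5,0,0,0],[-1,0,0,0],[-1,0,-2,0],[0,0,-3,0],[0,0,-3,0],[0,3,-3,0],[0,4,0,0],[0,4,0,0],[0,4,0,0],[-2,3,0,0],[-2,3,0,0],[-2,3,0,0],[0,0,0,0],[0,0,0,0]]]'

```text
t: 20.18
tool_pos: [0.4398, -0.1435, 0.2115]
orientation: [3.133, -0.217, 0.003]
force: [-0.6, 0.7, 0.3]
opening: 0.0003
```

```bash
python3 - <<'E'
from g import *
a_=robot.read_camera("side");b=robot.read_camera("top");cv2.imwrite("pics/m21t.png",b[:,:,::-1]);cv2.imwrite("pics/m21s.png",a_[:,:,::-1])
cv2.imwrite("pics/m21.png",np.hstack([cv2.resize(a_[215:295,205:305],None,fx=4,fy=6,interpolation=cv2.INTER_NEAREST),cv2.resize(b[160:270,180:300],(390,480),interpolation=cv2.INTER_CUBIC)])[:,:,::-1])
h=cv2.cvtColor(b,cv2.COLOR_RGB2HSV)
m=cv2.inRange(h[190:270,230:275],(0,150,150),(8,255,255)); n,l,st,c=cv2.connectedComponentsWithStats(m)
i=1+np.argmax(st[1:,4]); u=c[i]+[230,190]-[0,.6]; k=onz("top",u,.104); print("knob",k,st[i])
a=np.radians(-7.5); d=k[:2]-[.5718,.1617]; print("grinder frame",np.cos(a)*d[0]+np.sin(a)*d[1], -np.sin(a)*d[0]+np.cos(a)*d[1], "joint",np.cos(a)*d[0]+np.sin(a)*d[1]+.058)
s=robot.read_state(); print(s["t"],s["tool_pos"],s["force"])
E
```

```text
knob [0.5741 0.0821 0.104 ] [17 28  7  8 46]
grinder frame 0.012716517701028919 -0.07861761096213131 joint 0.07071651770102892
20.2833 [ 0.4408 -0.1419  0.2114] [ 0.0825  0.4716 -0.8259]
```

View pics/m21.png

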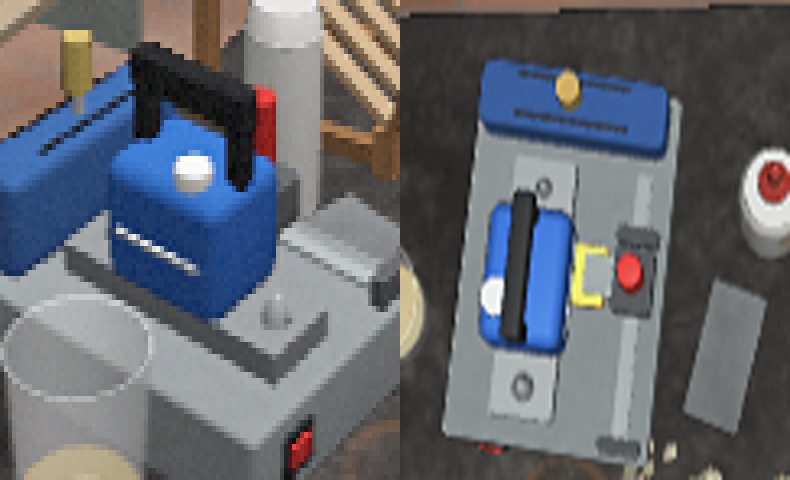

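The top view shows both pegs in their holes and the tongue over the yellow lug. The carriage is against its front bracket, and I measure the joint at about 0.071 m. The bottle, tumbler and whetstone have not moved.

```bash
python3 -c "
from plant import robot
print(robot.close_job())"
```

```text
the job is handed in; nothing more can be done
None
```

The tank is seated on both pegs and the lock is closed over its yellow lug at the end stop. I handed the job in at about 20.3 s of the 64 s allowed; it reports no verdict.

- **Lock back:** I pushed the red knob back with closed fingers to a measured joint value of about 0.012 m, below the 0.034 m the lug needs.
- **Lifting the tank:** I gripped the black handle and lifted the tank. Easing the grip let it swing from 27° to about 6°.
- **Seating:** I lowered the big hole onto its peg, then rotated the tank level onto the small peg. The tool forces I read while lowering it stayed within about 6 N.
- **Locking:** I pushed the knob forward until the resisting force rose to about 15 N.

**Last checks:**
- **Tank:** the flange corners were within about 1 pixel (2 mm) of where they belong when seated, taken before locking. After locking, the pictures show both pegs in their holes.
- **Lock:** the knob measured 0.071 m from the top view, but the finger position gave about 0.068 m. Both are above the required 0.066 m, and the block looks flush with its end bracket.
- **Bystanders:** the glue bottle, tumbler and whetstone look unmoved in the pictures; I did not measure their positions again.
- **Arm:** it was clear of everything at hand-in.

The side camera fitted on its own put the tank's y position about 15 mm off. I used the gripper's own y position instead, and the seating confirmed it.

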